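Tamp the lump bed of a brazing hearth level

ROBOT

A 7-joint arm with a two-finger parallel gripper is mounted at the origin on the work surface. World frame = base frame: x ahead of the robot, y to its left, z up, the work surface at z = 0. Lengths are in m, angles in rad, forces in N, time in s.
With the tool pointing down it reaches from about 0.35 to 0.9 m from the base axis. Payload 8.1 kg.
Tool frame: the origin (TCP) lies at the very end of the fingers, on their centre line; the grasp point (between the pads) lies 19 mm behind it; y points along the fingers, x is the direction in which the jaws open and shut, and the axes are right-handed (so a half turn about y gives the same grasp; the last joint's range is limited). The gripper opens to 92 mm and grips with 3 to 60 N. Pads are 19 mm wide; open, the fingers measure 130 mm over their backs; the gripper's body (75 mm by 190 mm) begins 47 mm behind the grasp point.
Start: joints at [-1.326, 0.434, 0.025, 1.573, -0.012, 1.134, -0.075], TCP at [0.213, 0.588, 0.227] pointing down, gripper open.
Joint ranges: [-2.62, 2.62], [-0.44, 2.09], [-1.27, 1.32], [0.08, 2.57], [-1.32, 4.46], [0.12, 2], [-2.74, 2.74]. Speed limits (rad/s): [2.22, 2.22, 3.01, 3.01, 3.14, 3.14, 3.14].

INTERFACE

Orientations are given as [roll, pitch, yaw] about the fixed x, y, z axes, in that order (R = Rz(yaw) Ry(pitch) Rx(roll)).
In Python, from plant import observe, snapshot, workorder gives the robot as it stands.
- The arm moves only by the tool jog_arm, never from a script. Its argument "series" is a list of rows, each a list of 3 entries, a list of its own where there are three numbers: the turn, a rotation vector about the tool's x, y, z in degrees, then the shift along the tool's x, y, z in cm, then the finger opening in cm, from 0 to 9.18. A call has 1 to 10 rows; each row shifts and turns the commanded pose from where the row before left it, along the tool's axes as they then stand; what a row does not reach is not made up. A row lasts 1/12 s, in which the tool goes at most 41.7 mm and 7.16 degrees, less where a joint would pass 70% of its speed; a pose out of reach is approached as far as the arm can. A call with a gripper value outside its range is refused whole. The fingers move at their own pace and stop on an object; "newtons" is the grip in N (left out, the last holds). Time passes only in rows, so rows that do not move let the fingers close. It gives the time, the measured TCP pose, the force and the opening at its end, in the units of the state.
- observe(): the state, without advancing time (a new reading comes with each control period).
- snapshot(name): name is "scene" or "top"; returns a dict with "img" (420x560x3 uint8, red, green, blue), "camera_matrix" (3x3 intrinsics, pixels), "T" (4x4, takes a point from camera to world coordinates). Camera axes: x right, y up, looking along -z (the intrinsics and any distortion apply to the point x, -y, -z); pixel columns grow to the right and rows downward; lengths in m; the calibration is good to about 2 mm. A picture is of the moment at which its call begins. There is no depth.
- workorder.job_done(): hands the job in, once; it reports no verdict.
The state is a dict: "time_s": time; "joint_positions": joint angles; "joint_velocities": joint speeds; "joint_torque": joint torques, N m; "position": TCP position; "tcp_rot": TCP orientation; "wrist_force": force on the tool from outside, world axes, zero at the start; "moment": the same for the moment, N m; "finger_gap": finger opening in m.
Only numpy, scipy, OpenCV 4.12 (cv2) and the standard library are available. Lean on these libraries where they do the work, as an engineer would, in place of code of your own. Each camera call takes 0.05 s, during which the arm holds its last target.

TASK

The firebrick lumps in the pocket of the brazing hearth lie in a heap. Take the flat tamper by its handle and tamp them down with its plate, keeping the gripper off them and without ramming (80 N crushes them), until they lie in one level layer with none standing proud of the bricks, and finish with the plate held flat on the middle of the level bed under a steady push of about 15 N. Then stand the tamper upright on the bench, clear of the hearth, and leave the other things where they are.

Things in the scene. Friction and masses are not known exactly. Their poses are not given: they have to be found in the camera images.
- pocket (a point): Centre of the floor of the hearth's pocket, 35 mm above the bench; x and y run along the pocket's sides, z is up. The hearth is fixed to the bench: a steel pan 256 x 256 mm with four pale firebricks, tops 67 mm above the bench, round a square pocket 116 x 116 mm and 32 mm deep. Small bar handles reach out to 150 mm from the middle on its x sides.
- pocket_mouth (a point): Centre of the pocket's mouth, level with the brick tops, 32 mm above its floor; axes as the pocket's. The heap stands about 18 mm proud of it. A level bed is 25 to 31 mm deep, its exact depth not known beforehand, and hardly gives: about 10 N for each mm. Lumps and bricks are crushed when the tamper's plate bears on them with over 80 N, a knock included.
- lump0: One of ten like, loose, blocky firebrick lumps, grey-brown, about 30 mm across and 26 mm high, 22 g: seven on the pocket's floor, three on top. Origin at its centre: 13 mm above the floor when flat, up to 16 mm when tipped; under 20 mm is level. Pushed straight down the heap locks; under 5 to 12 N, worked some 10 mm from side to side this way and that, it gives by stages.
- lump1: As lump0, on the pocket's floor at the start. Origin at its centre.
- lump2: As lump0, on the pocket's floor at the start. Origin at its centre.
- lump3: As lump0, on the pocket's floor at the start. Origin at its centre.
- lump4: As lump0, on the pocket's floor at the start. Origin at its centre.
- lump5: As lump0, on the pocket's floor at the start. Origin at its centre.
- lump6: As lump0, on the pocket's floor at the start. Origin at its centre.
- lump7: As lump0, on top of the others at the start. Origin at its centre.
- lump8: As lump0, on top of the others at the start. Origin at its centre.
- lump9: As lump0, on top of the others at the start. Origin at its centre.
- tamper_grip (a point): The tamper: a steel plate 80 x 80 x 8 mm with an upright 25 x 25 mm square-tube handle in its middle, 140 mm tall in all, about 0.45 to 0.7 kg, standing on the bench left or right of the hearth. This point is on the handle's axis, 110 mm above the plate's underside (30 mm below the handle's top), the place to grip; x and y axes square to the handle's and the plate's sides, z up along the handle.
- flux_tin_mid (a point): Flux tin, a plain metal can 72 mm across and 85 mm high, not to be disturbed; standing on the other side of the hearth from the tamper. Point at its centre, 42 mm up.
- hammer_grip (a point): Hammer 260 mm long with a wooden handle, lying on the bench, not to be disturbed. Point on its handle, about 50 mm from its middle towards the head.
- flange_mid (a point): Steel flange ring 84 mm across and 14 mm thick, lying on the bench, not to be disturbed. Point at its centre.
Mind the look-alikes: they are no part of the job. What is meant by the part that bears tamper_grip is not green or orange, and is the smaller of those in its own colour.

How it is judged:
By the outcome, as a careful person would: the job done as asked, in the order asked, and still so for the second after the job is handed in, with the robot touching nothing.
It also fails if it takes over 64 s, if anything falls off the work surface, if the arm or the gripper's body presses on something with over 40 N, if the wrist force passes 120 N, or if a joint passes its speed limit or range.

## Working session

There is one attempt and no reset: what is moved stays moved. The work goes in short steps, Python scripts to look and compute and a tool call to move; the robot and the scene stay as the last step left them, time stands still between calls to the robot, and variables do not carry over. Pictures are saved under pics/ and viewed, and the job is handed in when it is done.

Besides the shell and the picture viewer there is one more tool, called as name(argument=value, ...), one argument or row to a line, values as JSON. jog_arm: Moves the arm, as the interface text tells. Its arguments: {"type":"object","properties":{"series":{"type":"array"},"newtons":{"type":"number"}},"required":["series"]}

```bash
ls; mkdir -p pics
python3 - <<'E'
from plant import observe, snapshot
import cv2,numpy as np
s=observe();print(s)
for n in("scene","top"):
    d=snapshot(n);cv2.imwrite(f"pics/{n}0.png",d["img"][:,:,::-1]);print(n,d["camera_matrix"],d["T"],[k for k in d])
E
```

```text
pics
{'time_s': 0.0, 'joint_positions': array([-1.32560713,  0.43519336,  0.02495758,  1.57407277, -0.01158543,
        1.13396816, -0.07506427]), 'joint_velocities': array([-0.0012218 ,  0.00027682, -0.00076213,  0.00084292, -0.00041894,
        0.00348839, -0.00036454]), 'joint_torque': array([ 7.90473878e-04, -6.67847300e+01,  9.85505171e-01, -3.14457214e+01,
       -6.04988867e-02,  4.32220974e-02,  1.82953181e-04]), 'position': array([0.21289478, 0.58710474, 0.22597259]), 'tcp_rot': array([-1.57093920e+00,  1.49011842e-03,  1.22299335e+00]), 'wrist_force': array([-0.041237  , -0.30194127, -0.38064619]), 'moment': array([-0.02833507,  0.04480023, -0.03942199]), 'finger_gap': 0.09157539465423152}
scene [[524.11693176   0.         285.35626221]
 [  0.         524.11693176 217.17721993]
 [  0.           0.           1.        ]] [[-0.21256673 -0.60247003  0.76931479  1.47807293]
 [ 0.97697663 -0.14571965  0.15582829  0.14613521]
 [ 0.0182224   0.78472648  0.61957429  0.86546147]
 [ 0.          0.          0.          1.        ]] ['img', 'camera_matrix', 'T']
top [[393.58483689   0.         282.91967947]
 [  0.         393.58483689 206.34096987]
 [  0.           0.           1.        ]] [[-0.00395961  0.98939376 -0.14520435  0.3864095 ]
 [-0.99981024 -0.00114729  0.01944663 -0.02859284]
 [ 0.01907378  0.1452538   0.98921056  1.0766944 ]
 [ 0.          0.          0.          1.        ]] ['img', 'camera_matrix', 'T']
```

View pics/scene0.png

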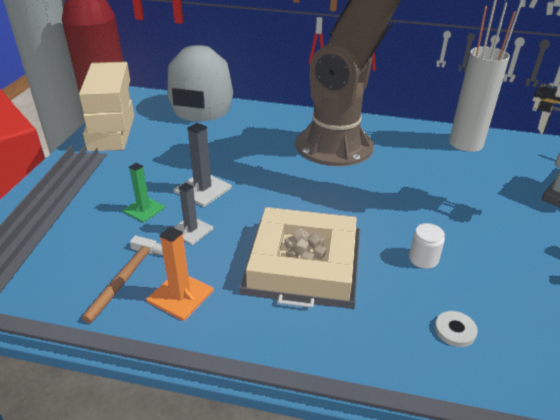

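View pics/top0.png

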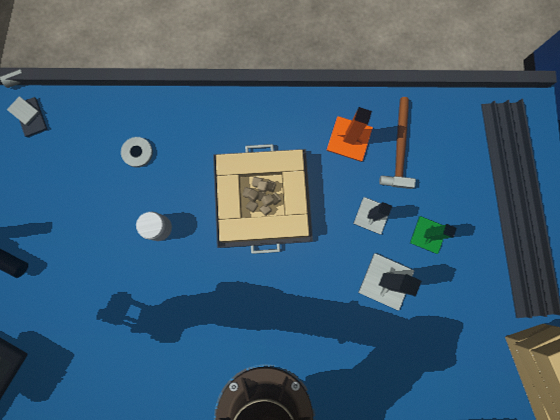

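```bash
cat > h.py <<'E'
from plant import observe, snapshot
import cv2,numpy as np
def ray(d,u,v):
    K=d["camera_matrix"];T=d["T"]
    c=np.array([(u-K[0,2])/K[0,0],-(v-K[1,2])/K[1,1],-1.])
    return T[:3,3],T[:3,:3]@c
def onz(d,u,v,z):
    o,r=ray(d,u,v);return o+r*(z-o[2])/r[2]
def tri(d1,p1,d2,p2):
    o1,r1=ray(d1,*p1);o2,r2=ray(d2,*p2)
    A=np.c_[r1,-r2];t=np.linalg.lstsq(A,o2-o1,rcond=None)[0]
    a=o1+r1*t[0];b=o2+r2*t[1];return (a+b)/2,np.linalg.norm(a-b)
def proj(d,P):
    T=d["T"];K=d["camera_matrix"];c=T[:3,:3].T@(np.asarray(P)-T[:3,3]);return np.array([K[0,0]*c[0]/-c[2]+K[0,2],K[1,1]*c[1]/c[2]+K[1,2]])
def crop(d,x0,y0,x1,y1,s,name):
    cv2.imwrite("pics/"+name,cv2.resize(d["img"][y0:y1,x0:x1,::-1],None,fx=s,fy=s,interpolation=cv2.INTER_CUBIC))
E
python3 - <<'E'
from h import *
s=snapshot("scene");t=snapshot("top")
a=cv2.resize(s["img"][170:250,150:230],None,fx=5,fy=5,interpolation=cv2.INTER_CUBIC)
b=cv2.resize(t["img"][180:260,340:420],None,fx=5,fy=5,interpolation=cv2.INTER_CUBIC)
cv2.imwrite("pics/tam0.png",np.hstack([a,b])[:,:,::-1])
a=cv2.resize(s["img"][200:310,240:370],None,fx=3,fy=3,interpolation=cv2.INTER_CUBIC)
b=cv2.resize(t["img"][140:250,200:330],None,fx=3,fy=3,interpolation=cv2.INTER_CUBIC)
cv2.imwrite("pics/he0.png",np.hstack([a,b])[:,:,::-1])
E
```

```text
(no output)
```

View pics/tam0.png

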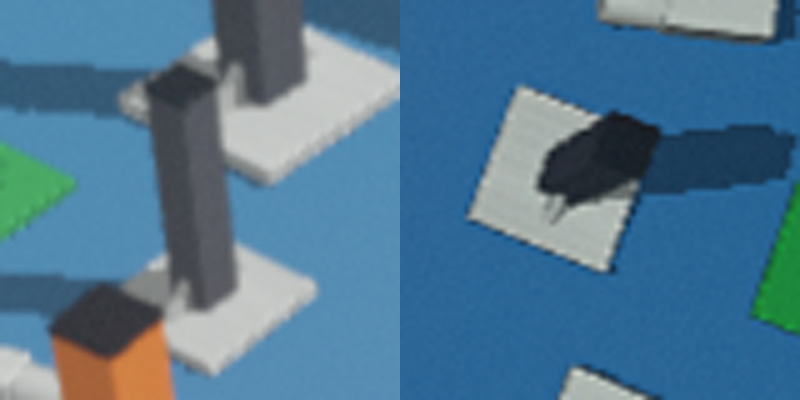

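View pics/he0.png

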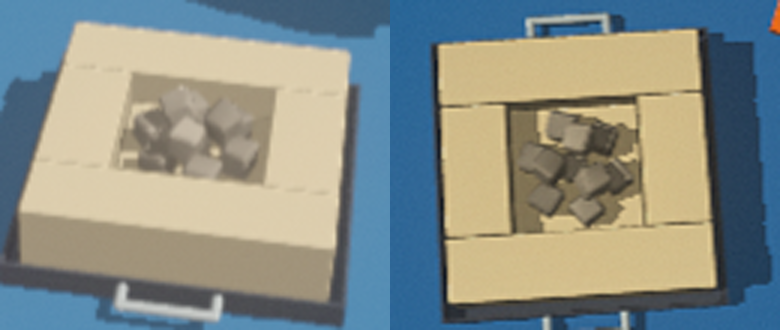

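Run:
```python
from h import *
s=snapshot("scene");t=snapshot("top")
# tamper plate from top corners (z=.008)
C=[(340+x/5-.1,180+y/5-.1) for x,y in((118,87),(70,216),(212,272))]
P=[onz(t,*c,.008) for c in C]
for p in P:print(p.round(4))
print("sides",np.linalg.norm(P[0]-P[1]),np.linalg.norm(P[1]-P[2]),"centre",(P[0]+P[2])/2)
S=[(150+x/5-.1,170+y/5-.1) for x,y in((215,373),(317,287))]
Q=[onz(s,*c,.008) for c in S]
print("scene corners",[q.round(4) for q in Q])
c=(P[0]+P[2])/2;c[2]=.14
print("top-of-handle proj top",(proj(t,c)-[340,180])*5+[400,0],"scene",(proj(s,c)-[150,170])*5)
# dark top face
v=P[2]-P[1];print("yaw side",np.degrees(np.arctan2(v[1],v[0])),(lambda w:np.degrees(np.arctan2(w[1],w[0])))(P[0]-P[1]))
# hand top face tri: top view centre estimate
p,e=tri(s,(150+182/5,170+85/5),t,(340+(630-400)/5,180+147/5));print("handle top tri",p,e)
# hearth mask
h=cv2.cvtColor(t["img"],cv2.COLOR_RGB2HSV)
m=cv2.inRange(h,(15,40,90),(35,200,255));m[:140]=0;m[250:]=0;m[:,:200]=0;m[:,330:]=0
cs=max(cv2.findContours(m,0,2)[0],key=cv2.contourArea);r=cv2.minAreaRect(cs);print(r)
B=cv2.boxPoints(r);W=[onz(t,*b,.067) for b in B]
for w in W:print(w.round(4))
print("hearth c",np.mean(W,0),"sides",np.linalg.norm(W[0]-W[1]),np.linalg.norm(W[1]-W[2]))
for a,b in((0,1),(1,2)):
    v=W[b]-W[a];print(np.degrees(np.arctan2(v[1],v[0])))
# pocket corners top (manual) crop he0 right half x-390
for nm,im,pts,off in(("top",t,((508,104),(637,104),(642,222),(512,232)),(200-130,140)),("scene",s,((131,72),(278,88),(270,187),(118,170)),(240,200))):
    w=[onz(im,off[0]+x/3,off[1]+y/3,.067) for x,y in pts]
    print(nm,[q.round(4)[:2] for q in w],np.mean(w,0).round(4))
print("tcp proj",proj(s,[.213,.587,.226]),proj(t,[.213,.587,.226]))
```

```text
[ 0.5683 -0.2726  0.008 ]
[ 0.4967 -0.2437  0.008 ]
[ 0.4658 -0.3206  0.008 ]
sides 0.07717942478033568 0.08284085819815007 centre [ 0.51705933 -0.2965931   0.008     ]
scene corners [array([ 0.5732, -0.268 ,  0.008 ]), array([ 0.4979, -0.2405,  0.008 ])]
top-of-handle proj top [631.154685  145.1314042] scene [173.67095815  81.27630967]
yaw side -111.87209503020985 -21.91870064745062
handle top tri [ 0.51600679 -0.29480286  0.13794845] 0.003490964863858659
((261.0658264160156, 194.7699737548828), (87.04483032226562, 89.78108978271484), 86.3086166381836)
[0.6737 0.1341 0.067 ]
[ 0.6898 -0.1025  0.067 ]
[ 0.4593 -0.1143  0.067 ]
[0.4452 0.1149 0.067 ]
hearth c [0.56698908 0.00804982 0.067     ] sides 0.2371546547924073 0.23078828733581988
-86.09360541115855
-177.07306154025093
top [array([0.6186, 0.0654]), array([ 0.6186, -0.0472]), array([ 0.5146, -0.0512]), array([0.5061, 0.0606])] [0.5645 0.0069 0.067 ]
scene [array([ 0.5136, -0.053 ]), array([0.5059, 0.0655]), array([0.6215, 0.0762]), array([ 0.6295, -0.0374])] [0.5676 0.0128 0.067 ]
tcp proj [562.56826673 138.15133381] [-25.84328017 351.10036799]
```

The candidates for the tamper are:

| Candidate | Scene pixel | Top pixel |
|---|---|---|
| Orange | (177,265) | (350,138) |
| Green | (140,190) | (428,234) |
| Large grey | (203,160) | (388,280) |
| Small grey | (190,210) | (373,215) |

I choose the small grey one. In the crop it has a pale plate of about 80 mm and a dark handle with its top at about 138 mm, centred near (0.517,-0.295), side at -21°. The pocket is near (0.567,0.009), turned about 4°.

jog_arm(
  series=[
    [[0,0,0],[-2,-1,-1.6],9],
    [[0,0,0],[-3,-1,-2.4],9],
    [[0,0,0],[-3,-1,-2.4],9],
    [[0,0,0],[-3,-0.5,-2.4],9],
    [[0,0,0],[-3,0,-2.4],9],
    [[0,0,0],[-3,0,-2.4],9],
    [[0,0,0],[-3,0,-2.4],9],
    [[0,0,0],[-3,0,-2.4],9],
    [[0,0,0],[-3,0,-2.4],9],
    [[0,0,0],[-3,0,-2.4],9],
  ],
  newtons=30,
)

```text
time_s: 1.13
position: [0.3325, 0.234, 0.2619]
tcp_rot: [-1.571, -0.001, 1.223]
wrist_force: [2.1, 0.0, -1.1]
finger_gap: 0.0902
```

```bash
cat >> h.py <<'E'
from scipy.spatial.transform import Rotation as Ro
def need(x,y,z,yawdeg):
    s=observe();R=Ro.from_euler('xyz',s["tcp_rot"])
    d=R.inv().apply(np.array([x,y,z])-s["position"])*100
    Rt=Ro.from_euler('xyz',[-90,0,yawdeg],degrees=True)
    rv=(R.inv()*Rt).as_rotvec(degrees=True)
    print("t",round(s["time_s"],2),"pos",s["position"].round(4),"rpy",np.degrees(s["tcp_rot"]).round(2),"F",s["wrist_force"].round(1),"M",s["moment"].round(2),"gap",round(s["finger_gap"],4))
    print("shift cm",d.round(2),"turn",rv.round(2), "q",s["joint_positions"].round(2))
E
python3 - <<'E'
from h import *
need(.518,-.2945,.28,69)
s=snapshot("scene");t=snapshot("top")
for z in(.14,.2,.22):print(z,onz(s,198,128,z),onz(t,406,284,z))
E
```

```text
t 1.13 pos [0.3325 0.234  0.2619] rpy [-9.000e+01 -4.000e-02  7.007e+01] F [ 2.1  0.  -1.1] M [-0.01 -0.    0.01] gap 0.0902
shift cm [-43.36  -1.84 -35.46] turn [0.   1.07 0.04] q [-0.93  0.03  0.19  2.02 -0.01  1.09  0.49]
0.14 [ 0.2374644  -0.36330973  0.14      ] [ 0.3389658  -0.33580249  0.14      ]
0.2 [ 0.34007014 -0.32117559  0.2       ] [ 0.34200481 -0.31612416  0.2       ]
0.22 [ 0.37427206 -0.30713087  0.22      ] [ 0.34301781 -0.30956472  0.22      ]
```

jog_arm(
  series=[
    [[0,0,0],[-3.2,-0.2,-2.6],9],
    [[0,0,0],[-3.2,-0.2,-2.6],9],
    [[0,0,0],[-3.2,-0.2,-2.6],9],
    [[0,0,0],[-3.2,-0.2,-2.6],9],
    [[0,0,0],[-3.2,-0.2,-2.6],9],
    [[0,0,0],[-3.2,-0.2,-2.6],9],
    [[0,0,0],[-3.2,-0.2,-2.6],9],
    [[0,0,0],[-3.2,-0.2,-2.6],9],
    [[0,0,0],[-3.2,-0.2,-2.6],9],
    [[0,1,0],[-3.2,0,-2.6],9],
  ],
)

```text
time_s: 2.07
position: [0.4683, -0.1554, 0.2804]
tcp_rot: [-1.572, -0.001, 1.207]
wrist_force: [2.8, 0.4, -0.6]
finger_gap: 0.0903
```

jog_arm(
  series=[
    [[0,0,0],[-3,0,-2.5],9],
    [[0,0,0],[-2,0,-1.5],9],
    [[0,0,0],[0,0,0],9],
    [[0,0,0],[0,0,0],9],
  ],
)

```text
time_s: 2.4
position: [0.487, -0.216, 0.2794]
tcp_rot: [-1.57, 0.001, 1.202]
wrist_force: [0.1, 0.7, -0.8]
finger_gap: 0.09
```

Run:
```python
from h import *
need(.518,-.2945,.15,69)
t=snapshot("top");s=snapshot("scene")
a=cv2.resize(s["img"][100:260,120:280],None,fx=2.5,fy=2.5);b=cv2.resize(t["img"][150:310,300:460],None,fx=2.5,fy=2.5)
cv2.imwrite("pics/a1.png",np.hstack([a,b])[:,:,::-1])
```

```text
t 2.4 pos [ 0.487  -0.216   0.2794] rpy [-8.997e+01  6.000e-02  6.889e+01] F [ 0.1  0.7 -0.8] M [ 0.06  0.07 -0.02] gap 0.09
shift cm [-6.2  12.95 -5.73] turn [-0.03 -0.11 -0.06] q [-0.23  0.27  0.71  1.76 -0.19  1.18  1.73]
```

View pics/a1.png

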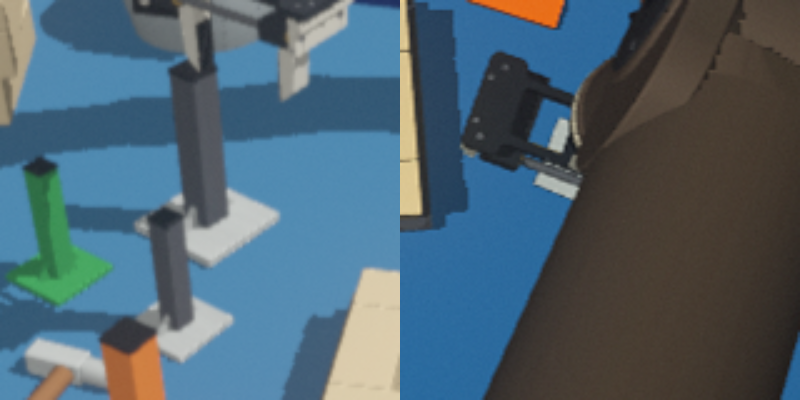

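The picture shows the open gripper next to the small grey tamper's handle (scene crop (165,215)), still above it and short of it. I go over it and then down.

jog_arm(
  series=[
    [[0,0,0],[-2,0,-1.9],9],
    [[0,0,0],[-2,0,-1.9],9],
    [[0,0,0],[-2.2,0,-1.9],9],
    [[0,0,0],[0,0,0],9],
    [[0,0,0],[0,2,0],9],
    [[0,0,0],[0,3,0],9],
    [[0,0,0],[0,3,0],9],
    [[0,0,0],[0,2,0],9],
    [[0,0,0],[0,1,0],9],
    [[0,0,0],[0,0,0],9],
  ],
)

```text
time_s: 3.33
position: [0.5176, -0.2904, 0.1679]
tcp_rot: [-1.567, -0.001, 1.207]
wrist_force: [0.4, -1.0, -0.2]
finger_gap: 0.0902
```

Run:
```python
from h import *
need(.518,-.2945,.091,69)
t=snapshot("top");s=snapshot("scene")
a=cv2.resize(s["img"][100:260,120:280],None,fx=2.5,fy=2.5);b=cv2.resize(t["img"][150:310,300:460],None,fx=2.5,fy=2.5)
cv2.imwrite("pics/a2.png",np.hstack([a,b])[:,:,::-1])
```

```text
t 3.33 pos [ 0.5176 -0.2904  0.1679] rpy [-8.979e+01 -6.000e-02  6.918e+01] F [ 0.4 -1.  -0.2] M [0.04 0.03 0.01] gap 0.0902
shift cm [-0.38  7.69 -0.21] turn [-0.21  0.18  0.06] q [-0.03  0.5   0.66  1.76 -0.35  1.01  1.97]
```

View pics/a2.png

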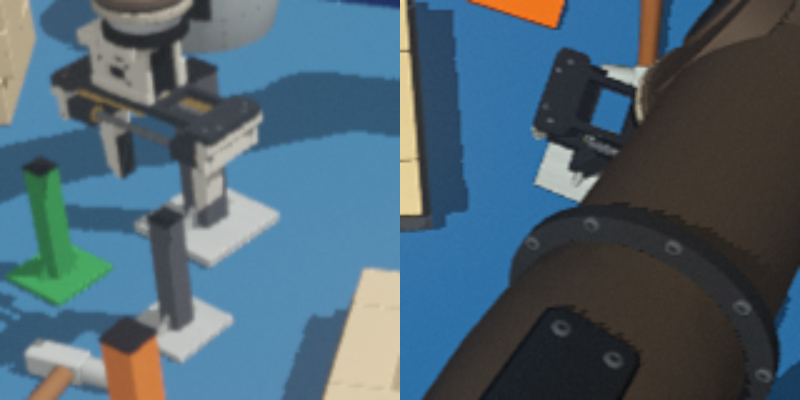

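Both fingertips straddle the handle: the tips are at crop (120,170) and (195,215), and the handle top is at (165,215). I continue down.

jog_arm(
  series=[
    [[0,0,0],[-0.4,1,-0.2],9],
    [[0,0,0],[0,2,0],9],
    [[0,0,0],[0,2,0],9],
    [[0,0,0],[0,1.5,0],9],
    [[0,0,0],[0,1,0],9],
    [[0,0,0],[0,0,0],9],
    [[0,0,0],[0,0,0],9],
  ],
)

```text
time_s: 4.02
position: [0.5188, -0.2977, 0.0951]
tcp_rot: [-1.571, 0.0, 1.205]
wrist_force: [0.1, -1.0, 0.1]
finger_gap: 0.0903
```

Run:
```python
from h import *
need(.518,-.2945,.091,69)
t=snapshot("top");s=snapshot("scene")
a=cv2.resize(s["img"][100:260,120:280],None,fx=2.5,fy=2.5);b=cv2.resize(t["img"][150:310,300:460],None,fx=2.5,fy=2.5)
cv2.imwrite("pics/a3.png",np.hstack([a,b])[:,:,::-1])
```

```text
t 4.02 pos [ 0.5188 -0.2977  0.0951] rpy [-9.002e+01  1.000e-02  6.906e+01] F [ 0.1 -1.   0.1] M [-0.   -0.02  0.  ] gap 0.0903
shift cm [0.27 0.41 0.19] turn [ 0.02  0.06 -0.01] q [ 0.02  0.58  0.6   1.82 -0.42  0.87  2.03]
```

View pics/a3.png

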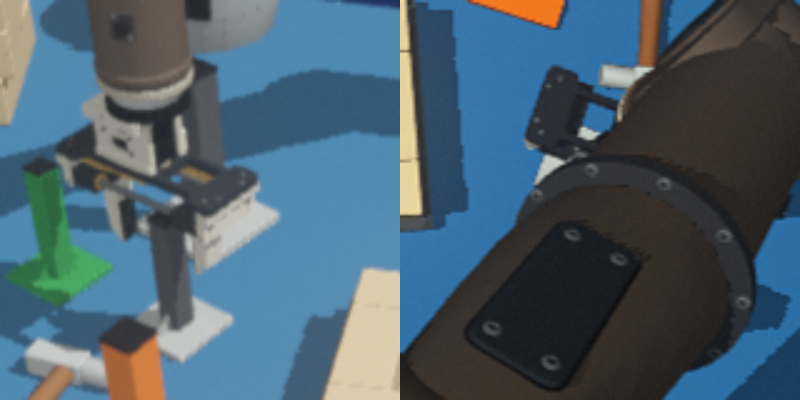

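Run:
```python
from h import *
s=snapshot("scene");t=snapshot("top")
f=lambda p:(proj(s,p)-[120,100])*2.5
print(f([.5188,-.2977,.0951]),[f([.517,-.295,z]) for z in(.14,.095,0.008)])
crop(s,160,150,230,250,6,"a4.png")
```

```text
[164.73998177 254.09086317] [array([163.42974682, 215.83033582]), array([168.01537215, 253.49751312]), array([176.33957204, 321.87403568])]
```

View pics/a4.png

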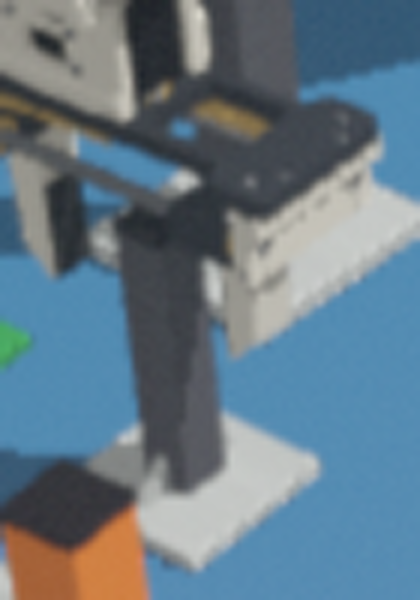

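The handle (crop (170,250)) stands between the fingers, nearer the right finger by a few mm. I correct that and close.

jog_arm(
  series=[
    [[0,0,0],[0.2,0.4,0.1],9],
    [[0,0,0],[0,0,0],6],
    [[0,0,0],[0,0,0],4],
    [[0,0,0],[0,0,0],3],
    [[0,0,0],[0,0,0],2],
    [[0,0,0],[0,0,0],1],
    [[0,0,0],[0,0,0],1],
    [[0,0,0],[0,0,0],1],
  ],
  newtons=45,
)

```text
time_s: 4.88
position: [0.5184, -0.2952, 0.0908]
tcp_rot: [-1.571, 0.0, 1.205]
wrist_force: [0.0, 0.3, -0.3]
finger_gap: 0.0478
```

Run:
```python
from h import *
need(.518,-.2945,.2,69)
s=snapshot("scene")
crop(s,160,150,230,250,6,"a5.png")
```

```text
t 4.88 pos [ 0.5184 -0.2952  0.0908] rpy [-90.     0.    69.07] F [ 0.   0.3 -0.3] M [-0.01 -0.03 -0.03] gap 0.0478
shift cm [  0.04 -10.92   0.06] turn [ 0.    0.07 -0.  ] q [ 0.02  0.59  0.6   1.83 -0.43  0.86  2.03]
```

View pics/a5.png

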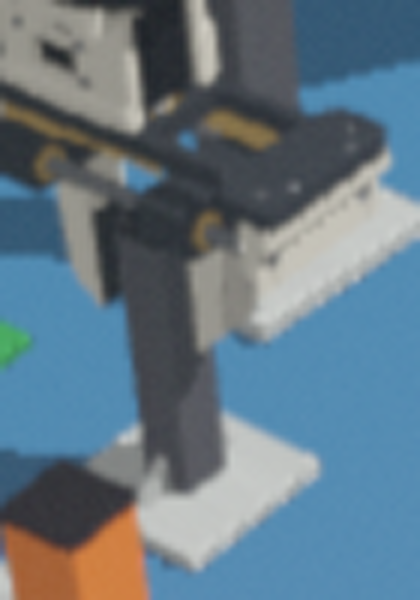

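The fingers are still closing and centred on the handle.

jog_arm(
  series=[
    [[0,0,0],[0,0,0],1],
    [[0,0,0],[0,0,0],1],
    [[0,0,0],[0,0,0],1],
    [[0,0,0],[0,0,0],1],
    [[0,0,0],[0,0,0],1],
    [[0,0,0],[0,0,0],1],
  ],
)

```text
time_s: 5.43
position: [0.5184, -0.2949, 0.0906]
tcp_rot: [-1.571, -0.0, 1.206]
wrist_force: [0.0, 1.8, -1.2]
finger_gap: 0.0248
```

Run:
```python
from h import *
need(.518,-.2945,.2,69)
```

```text
t 5.43 pos [ 0.5184 -0.2949  0.0906] rpy [-8.999e+01 -1.000e-02  6.908e+01] F [ 0.   1.8 -1.2] M [ 0.16 -0.06 -0.01] gap 0.0248
shift cm [  0.02 -10.94   0.06] turn [-0.01  0.08  0.01] q [ 0.02  0.59  0.6   1.83 -0.43  0.86  2.03]
```

jog_arm(
  series=[
    [[0,0,0],[0,-1,0],1],
    [[0,0,0],[0,-2,0],1],
    [[0,0,0],[0,-3,0],1],
    [[0,0,0],[0,-3,0],1],
    [[0,0,0],[0,-2.5,0],1],
    [[0,0,0],[0,-1,0],1],
    [[0,0,0],[0,0,0],1],
    [[0,0,0],[0,0,0],1],
  ],
  newtons=60,
)

```text
time_s: 6.1
position: [0.518, -0.2947, 0.215]
tcp_rot: [-1.57, -0.0, 1.206]
wrist_force: [-0.7, 0.6, -7.0]
finger_gap: 0.0247
```

Run:
```python
from h import *
need(.567,.0095,.215,94)
s=snapshot("scene")
crop(s,140,120,240,250,4,"a6.png")
```

```text
t 6.1 pos [ 0.518  -0.2947  0.215 ] rpy [-8.996e+01 -2.000e-02  6.907e+01] F [-0.7  0.6 -7. ] M [ 0.03  0.05 -0.03] gap 0.0247
shift cm [3.016e+01 1.000e-02 6.290e+00] turn [ -0.04 -24.93   0.03] q [-0.05  0.45  0.69  1.7  -0.32  1.1   1.94]
```

View pics/a6.png

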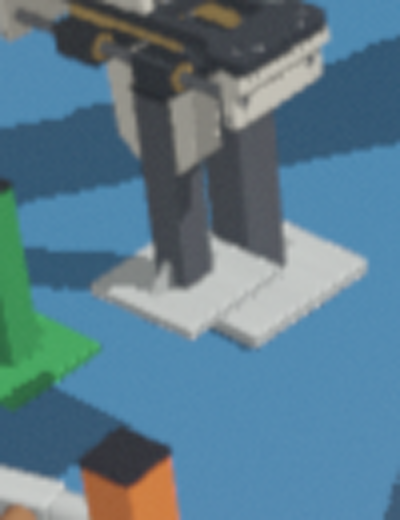

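The tamper is lifted clear and hangs straight at about 6.5 N. I carry it over to the pocket.

jog_arm(
  series=[
    [[0,0,0],[1.5,0,0.3],1],
    [[0,0,0],[2.5,-0.2,0.5],1],
    [[0,0,0],[3,-0.3,0.6],1],
    [[0,0,0],[3,0,0.6],1],
    [[0,0,0],[3,0,0.6],1],
    [[0,0,0],[3,0,0.6],1],
    [[0,0,0],[3,0,0.6],1],
    [[0,0,0],[3,0,0.6],1],
    [[0,0,0],[3,0,0.6],1],
    [[0,0,0],[2,0,0.4],1],
  ],
)

```text
time_s: 6.98
position: [0.5635, -0.0195, 0.2184]
tcp_rot: [-1.567, 0.0, 1.208]
wrist_force: [1.2, 0.3, -6.7]
finger_gap: 0.0245
```

jog_arm(
  series=[
    [[0,-5,0],[1,0,0],1],
    [[0,-5,0],[0,0,0],1],
    [[0,-5,0],[0,0,0],1],
    [[0,-5,0],[0,0,0],1],
    [[0,-5,0],[0,0,0],1],
    [[0,0,0],[0,0,0],1],
    [[0,0,0],[0,0,0],1],
  ],
)

```text
time_s: 7.57
position: [0.567, -0.0143, 0.2191]
tcp_rot: [-1.568, -0.0, 1.639]
wrist_force: [0.4, -0.5, -6.9]
finger_gap: 0.0249
```

Run:
```python
from h import *
need(.567,.0095,.18,94)
s=snapshot("scene");t=snapshot("top")
a=cv2.resize(s["img"][100:300,220:400],None,fx=2.2,fy=2.2);b=cv2.resize(t["img"][100:300,180:360],None,fx=2.2,fy=2.2)
cv2.imwrite("pics/b1.png",np.hstack([a,b])[:,:,::-1])
```

```text
t 7.57 pos [ 0.567  -0.0143  0.2191] rpy [-89.83  -0.    93.9 ] F [ 0.4 -0.5 -6.9] M [ 0.04 -0.   -0.01] gap 0.0249
shift cm [ 2.38  3.91 -0.17] turn [-0.17 -0.1   0.  ] q [-0.47  0.37  0.55  1.76 -0.22  1.07  1.79]
```

View pics/b1.png

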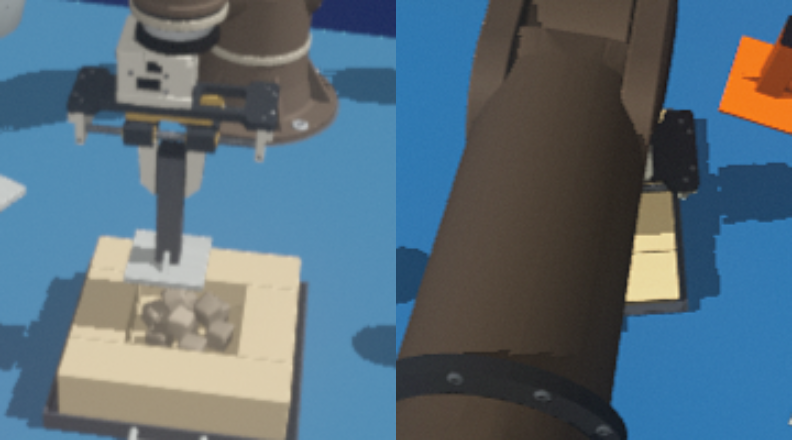

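The tamper hangs upright above the heap (scene crop, plate at (168,258), lumps at (185,318)). I centre it and descend.

jog_arm(
  series=[
    [[0,0,0],[1.2,0,-0.2],1],
    [[0,0,0],[1.2,1,0],1],
    [[0,0,0],[0,1.5,0],1],
    [[0,0,0],[0,0.8,0],1],
    [[0,0,0],[0,0.3,0],1],
    [[0,0,0],[0,0,0],1],
  ],
)

```text
time_s: 8.17
position: [0.5676, 0.01, 0.1836]
tcp_rot: [-1.569, 0.0, 1.642]
wrist_force: [-0.1, 0.1, -6.8]
finger_gap: 0.0248
```

Run:
```python
from h import *
need(.567,.0095,.176,94)
s=snapshot("scene")
crop(s,240,150,370,310,3.7,"b2.png")
```

```text
t 8.17 pos [0.5676 0.01   0.1836] rpy [-8.988e+01  2.000e-02  9.406e+01] F [-0.1  0.1 -6.8] M [0.04 0.09 0.04] gap 0.0248
shift cm [-0.05  0.76  0.06] turn [-0.12  0.06 -0.02] q [-0.5   0.41  0.53  1.8  -0.24  1.    1.77]
```

View pics/b2.png

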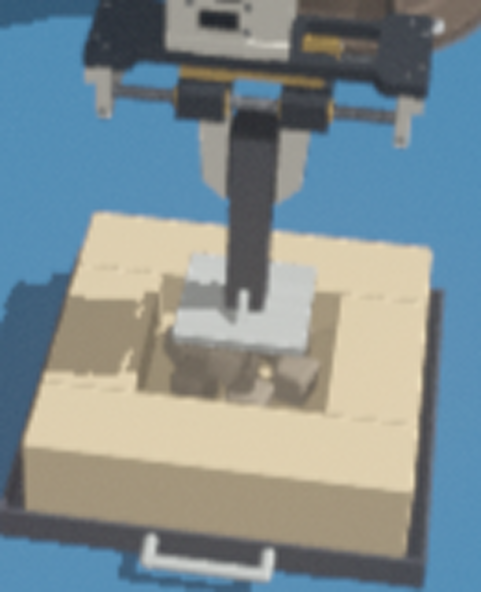

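The plate is above the pocket and parallel to it (plate crop (245,300)). I lower it onto the heap slowly.

jog_arm(
  series=[
    [[0,0,0],[0,0.3,0],1],
    [[0,0,0],[0,0.2,0],1],
    [[0,0,0],[0,0.2,0],1],
    [[0,0,0],[0,0.1,0],1],
    [[0,0,0],[0,0,0],1],
  ],
)

```text
time_s: 8.63
position: [0.5682, 0.0097, 0.1766]
tcp_rot: [-1.571, -0.0, 1.642]
wrist_force: [-0.3, 0.5, -6.3]
finger_gap: 0.0249
```

jog_arm(
  series=[
    [[0,0,0],[0,0.2,0],1],
    [[0,0,0],[0,0,0],1],
  ],
)

```text
time_s: 8.8
position: [0.5682, 0.0099, 0.175]
tcp_rot: [-1.571, -0.0, 1.642]
wrist_force: [-2.5, 0.9, 0.3]
finger_gap: 0.0246
```

jog_arm(
  series=[
    [[0,0,0],[0.5,0,0],1],
    [[0,0,0],[-0.5,0,0],1],
    [[0,0,0],[-0.5,0,0],1],
    [[0,0,0],[0.5,0,0],1],
    [[0,0,0],[0,0,0.5],1],
    [[0,0,0],[0,0,-0.5],1],
    [[0,0,0],[0,0,-0.5],1],
    [[0,0,0],[0,0,0.5],1],
  ],
)

```text
time_s: 9.47
position: [0.5705, 0.0104, 0.175]
tcp_rot: [-1.573, 0.0, 1.643]
wrist_force: [0.6, 0.7, -7.2]
finger_gap: 0.0254
```

Run:
```python
from h import *
need(.568,.0095,.176,94)
```

```text
t 9.47 pos [0.5705 0.0104 0.175 ] rpy [-9.015e+01  2.000e-02  9.412e+01] F [ 0.6  0.7 -7.2] M [-0.04  0.11  0.06] gap 0.0254
shift cm [-0.07 -0.1   0.25] turn [ 0.15  0.12 -0.02] q [-0.49  0.42  0.53  1.81 -0.25  0.98  1.78]
```

jog_arm(
  series=[
    [[0,0,0],[0,0.1,0],1],
    [[0,0,0],[0,0.1,0],1],
    [[0,0,0],[0,0.1,0],1],
    [[0,0,0],[0,0,0],1],
  ],
)

```text
time_s: 9.8
position: [0.5685, 0.0095, 0.1727]
tcp_rot: [-1.571, -0.0, 1.642]
wrist_force: [-4.4, 0.6, 7.1]
finger_gap: 0.025
```

jog_arm(
  series=[
    [[0,0,0],[0,0.1,0],1],
    [[0,0,0],[0,0.1,0],1],
    [[0,0,0],[0,0,0],1],
  ],
)

```text
time_s: 10.05
position: [0.5691, 0.0095, 0.1721]
tcp_rot: [-1.573, -0.001, 1.641]
wrist_force: [-6.3, -0.2, 19.6]
finger_gap: 0.0244
```

jog_arm(
  series=[
    [[0,0,0],[0,-0.15,0],1],
    [[0,0,0],[0,0,0],1],
  ],
)

```text
time_s: 10.22
position: [0.5688, 0.0097, 0.1725]
tcp_rot: [-1.572, -0.001, 1.642]
wrist_force: [-3.9, -0.3, 9.5]
finger_gap: 0.0248
```

jog_arm(
  series=[
    [[0,0,0],[0.5,0,0],1],
    [[0,0,0],[-0.5,0,0],1],
    [[0,0,0],[-0.5,0,0],1],
    [[0,0,0],[0.5,0,0],1],
  ],
)

```text
time_s: 10.55
position: [0.569, 0.0079, 0.1718]
tcp_rot: [-1.573, 0.001, 1.64]
wrist_force: [0.2, -2.3, 0.6]
finger_gap: 0.0249
```

jog_arm(
  series=[
    [[0,0,0],[0,0,0.5],1],
    [[0,0,0],[0,0.03,-0.5],1],
    [[0,0,0],[0,0,-0.5],1],
    [[0,0,0],[0,0.03,0.5],1],
    [[0,0,0],[0.5,0,0],1],
    [[0,0,0],[-0.5,0.03,0],1],
    [[0,0,0],[-0.5,0,0],1],
    [[0,0,0],[0.5,0,0],1],
  ],
)

```text
time_s: 11.22
position: [0.5682, 0.0071, 0.1702]
tcp_rot: [-1.571, 0.002, 1.639]
wrist_force: [0.5, -1.3, -6.5]
finger_gap: 0.0248
```

Run:
```python
from h import *
need(.568,.0095,.176,94)
s=snapshot("scene")
crop(s,240,150,370,310,3.7,"b3.png")
```

```text
t 11.22 pos [0.5682 0.0071 0.1702] rpy [-89.99   0.1   93.92] F [ 0.5 -1.3 -6.5] M [-0.16 -0.09  0.03] gap 0.0248
shift cm [ 0.24 -0.58  0.  ] turn [-0.01 -0.08 -0.1 ] q [-0.49  0.42  0.53  1.82 -0.25  0.97  1.78]
```

View pics/b3.png

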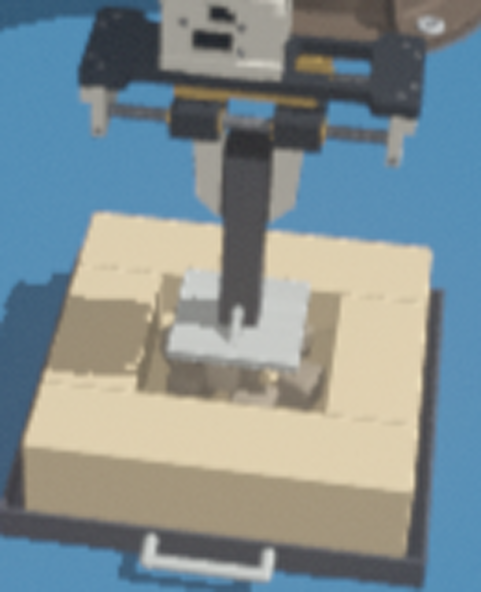

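jog_arm(
  series=[
    [[0,0,0],[0.2,0.1,0],1],
    [[0,0,0],[0.5,0.1,0],1],
    [[0,0,0],[-0.5,0.05,0],1],
    [[0,0,0],[-0.5,0,0],1],
    [[0,0,0],[0.5,0,0],1],
    [[0,0,0],[0,0,0.5],1],
    [[0,0,0],[0,0,-0.5],1],
    [[0,0,0],[0,0,-0.5],1],
    [[0,0,0],[0,0,0.5],1],
  ],
)

```text
time_s: 12.02
position: [0.5701, 0.0122, 0.1678]
tcp_rot: [-1.573, 0.0, 1.642]
wrist_force: [1.0, -0.1, -6.7]
finger_gap: 0.0253
```

jog_arm(
  series=[
    [[0,0,0],[0,0,0],1],
  ],
)

```text
time_s: 12.1
position: [0.5675, 0.0117, 0.1674]
tcp_rot: [-1.57, 0.0, 1.642]
wrist_force: [-0.5, -0.2, -7.0]
finger_gap: 0.0246
```

jog_arm(
  series=[
    [[0,0,0],[-0.2,0.1,0],1],
    [[0,0,0],[0.6,0.1,0],1],
    [[0,0,0],[-0.6,0.1,0],1],
    [[0,0,0],[-0.6,0,0],1],
    [[0,0,0],[0.6,0,0],1],
    [[0,0,0],[0,0,0.6],1],
    [[0,0,0],[0,0,-0.6],1],
    [[0,0,0],[0,0,-0.6],1],
    [[0,0,0],[0,0,0.6],1],
    [[0,0,0],[0,0,0],1],
  ],
)

```text
time_s: 12.93
position: [0.5678, 0.0097, 0.1647]
tcp_rot: [-1.57, 0.0, 1.642]
wrist_force: [-0.1, 0.3, -6.5]
finger_gap: 0.0247
```

jog_arm(
  series=[
    [[0,0,0],[0,0.1,0],1],
    [[0,0,0],[0,0.1,0],1],
    [[0,0,0],[0,0,0],1],
  ],
)

```text
time_s: 13.18
position: [0.5682, 0.0098, 0.1626]
tcp_rot: [-1.571, -0.0, 1.642]
wrist_force: [0.8, -0.4, -6.1]
finger_gap: 0.0247
```

jog_arm(
  series=[
    [[0,0,0],[0,0.1,0],1],
    [[0,0,0],[0,0.1,0],1],
    [[0,0,0],[0,0,0],1],
  ],
)

```text
time_s: 13.43
position: [0.5682, 0.0098, 0.1606]
tcp_rot: [-1.571, -0.0, 1.642]
wrist_force: [0.2, -0.6, -6.0]
finger_gap: 0.0248
```

Run:
```python
from h import *
need(.568,.0095,.176,94)
s=snapshot("scene")
crop(s,240,150,370,310,3.7,"b4.png")
```

```text
t 13.43 pos [0.5682 0.0098 0.1606] rpy [-89.98  -0.    94.07] F [ 0.2 -0.6 -6. ] M [0.02 0.04 0.02] gap 0.0248
shift cm [-0.03 -1.54  0.02] turn [-0.02  0.07  0.  ] q [-0.49  0.44  0.52  1.83 -0.26  0.95  1.79]
```

View pics/b4.png

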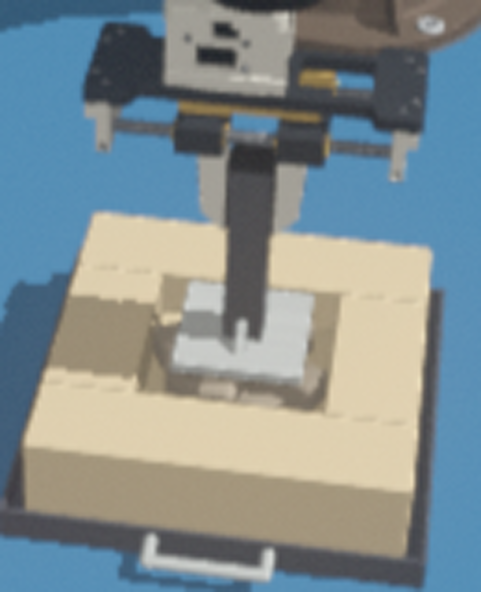

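The plate is sinking level (crop (245,330)) and has nearly reached the brick tops. I carry on slowly.

jog_arm(
  series=[
    [[0,0,0],[0,0.1,0],1],
    [[0,0,0],[0,0.1,0],1],
    [[0,0,0],[0,0,0],1],
  ],
)

```text
time_s: 13.73
position: [0.5682, 0.0099, 0.1586]
tcp_rot: [-1.571, -0.0, 1.642]
wrist_force: [0.0, -0.1, -6.4]
finger_gap: 0.0245
```

jog_arm(
  series=[
    [[0,0,0],[0,0.1,0],1],
    [[0,0,0],[0,0,0],1],
  ],
)

```text
time_s: 13.9
position: [0.5682, 0.0098, 0.1577]
tcp_rot: [-1.571, 0.0, 1.642]
wrist_force: [-0.4, 0.1, -6.9]
finger_gap: 0.0247
```

jog_arm(
  series=[
    [[0,0,0],[0,0.1,0],1],
    [[0,0,0],[0,0,0],1],
  ],
)

```text
time_s: 14.07
position: [0.5682, 0.0098, 0.1567]
tcp_rot: [-1.571, -0.0, 1.642]
wrist_force: [0.0, -0.0, -7.4]
finger_gap: 0.0248
```

jog_arm(
  series=[
    [[0,0,0],[0,0.1,0],1],
    [[0,0,0],[0,0,0],1],
  ],
)

```text
time_s: 14.23
position: [0.5682, 0.0098, 0.1557]
tcp_rot: [-1.571, -0.0, 1.642]
wrist_force: [-0.1, 1.1, -6.3]
finger_gap: 0.0249
```

jog_arm(
  series=[
    [[0,0,0],[0,0.1,0],1],
    [[0,0,0],[0,0,0],1],
  ],
)

```text
time_s: 14.4
position: [0.5684, 0.0099, 0.1548]
tcp_rot: [-1.571, -0.0, 1.642]
wrist_force: [-0.4, 0.6, -4.6]
finger_gap: 0.0245
```

jog_arm(
  series=[
    [[0,0,0],[0,0.1,0],1],
    [[0,0,0],[0,0,0],1],
  ],
)

```text
time_s: 14.57
position: [0.5685, 0.01, 0.1542]
tcp_rot: [-1.571, -0.0, 1.642]
wrist_force: [-1.4, 0.9, 0.3]
finger_gap: 0.025
```

Run:
```python
from h import *
need(.568,.0095,.176,94)
s=snapshot("scene")
crop(s,265,190,350,280,6.5,"b5.png")
```

```text
t 14.57 pos [0.5685 0.01   0.1542] rpy [-9.002e+01 -3.000e-02  9.407e+01] F [-1.4  0.9  0.3] M [0.31 0.5  0.01] gap 0.025
shift cm [-0.04 -2.18  0.05] turn [0.02 0.07 0.03] q [-0.48  0.44  0.52  1.83 -0.27  0.93  1.8 ]
```

View pics/b5.png

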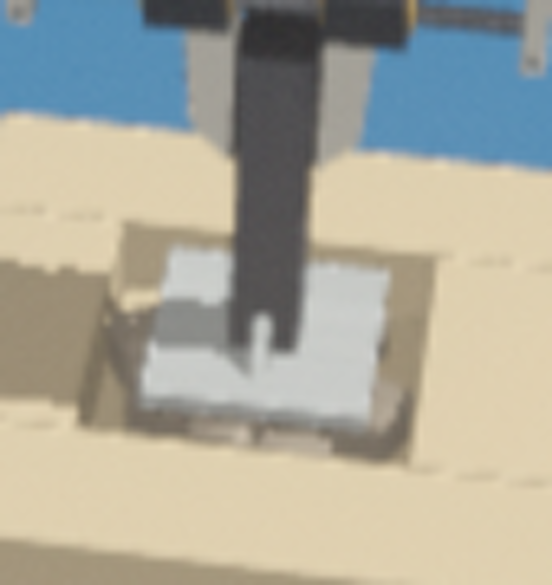

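jog_arm(
  series=[
    [[0,0,0],[0.6,0,0],1],
    [[0,0,0],[-0.6,0,0],1],
    [[0,0,0],[-0.6,0,0],1],
    [[0,0,0],[0.6,0,0],1],
    [[0,0,0],[0,0,0.6],1],
    [[0,0,0],[0,0,-0.6],1],
    [[0,0,0],[0,0,-0.6],1],
    [[0,0,0],[0,0,0.6],1],
    [[0,0,0],[0,0,0],1],
  ],
)

```text
time_s: 15.37
position: [0.5678, 0.0096, 0.1536]
tcp_rot: [-1.57, 0.0, 1.642]
wrist_force: [-1.0, 0.4, -6.5]
finger_gap: 0.0246
```

Run:
```python
from h import *
need(.568,.0095,.176,94)
```

```text
t 15.37 pos [0.5678 0.0096 0.1536] rpy [-8.995e+01  1.000e-02  9.406e+01] F [-1.   0.4 -6.5] M [-0.02  0.15  0.01] gap 0.0246
shift cm [-0.01 -2.24 -0.02] turn [-0.05  0.06 -0.01] q [-0.48  0.44  0.52  1.84 -0.27  0.93  1.8 ]
```

jog_arm(
  series=[
    [[0,0,0],[0,0.1,0],1],
    [[0,0,0],[0,0,0],1],
  ],
)

```text
time_s: 15.53
position: [0.5682, 0.0098, 0.1527]
tcp_rot: [-1.571, -0.0, 1.642]
wrist_force: [-0.8, -0.4, -6.8]
finger_gap: 0.0249
```

jog_arm(
  series=[
    [[0,0,0],[0,0.05,0],1],
    [[0,0,0],[0,0,0],1],
  ],
)

```text
time_s: 15.7
position: [0.5683, 0.0098, 0.1522]
tcp_rot: [-1.571, -0.0, 1.642]
wrist_force: [-0.7, 0.3, -6.8]
finger_gap: 0.0247
```

jog_arm(
  series=[
    [[0,0,0],[0,0.1,0],1],
    [[0,0,0],[0,0,0],1],
  ],
)

```text
time_s: 15.87
position: [0.5684, 0.0098, 0.1513]
tcp_rot: [-1.571, 0.0, 1.642]
wrist_force: [-0.0, 0.7, -6.2]
finger_gap: 0.0245
```

jog_arm(
  series=[
    [[0,0,0],[0,0.1,0],1],
    [[0,0,0],[0,0,0],1],
  ],
)

```text
time_s: 16.03
position: [0.5686, 0.0097, 0.151]
tcp_rot: [-1.572, -0.0, 1.642]
wrist_force: [-2.6, 0.6, 2.6]
finger_gap: 0.0249
```

Run:
```python
from h import *
need(.568,.0095,.176,94)
```

```text
t 16.03 pos [0.5686 0.0097 0.151 ] rpy [-9.004e+01 -2.000e-02  9.406e+01] F [-2.6  0.6  2.6] M [ 0.06  0.62 -0.04] gap 0.0249
shift cm [-0.02 -2.5   0.06] turn [0.04 0.06 0.02] q [-0.48  0.45  0.51  1.84 -0.27  0.93  1.8 ]
```

jog_arm(
  series=[
    [[0,0,0],[0.7,0,0],1],
    [[0,0,0],[-0.7,0,0],1],
    [[0,0,0],[-0.7,0,0],1],
    [[0,0,0],[0.7,0,0],1],
    [[0,0,0],[0,0,0.7],1],
    [[0,0,0],[0,0,-0.7],1],
    [[0,0,0],[0,0,-0.7],1],
    [[0,0,0],[0,0,0.7],1],
    [[0,0,0],[0,0,0],1],
  ],
)

```text
time_s: 16.78
position: [0.5692, 0.0105, 0.1512]
tcp_rot: [-1.574, -0.001, 1.642]
wrist_force: [2.6, 0.3, 3.1]
finger_gap: 0.0243
```

jog_arm(
  series=[
    [[0,0,0],[0,-1,0],1],
    [[0,0,0],[0,-2,0],1],
    [[0,0,0],[0,-3,0],1],
    [[0,0,0],[0,-3,1],1],
    [[0,0,0],[0,-2,2],1],
    [[0,0,0],[0,0,2],1],
    [[0,0,0],[0,0,1],1],
    [[0,0,0],[0,0,0],1],
  ],
)

```text
time_s: 17.45
position: [0.5051, 0.0055, 0.2598]
tcp_rot: [-1.567, -0.001, 1.642]
wrist_force: [0.7, -0.6, -5.4]
finger_gap: 0.0246
```

Run:
```python
from h import *
need(.568,.0095,.176,94)
s=snapshot("scene")
crop(s,265,190,350,280,6.5,"b6.png")
```

```text
t 17.45 pos [0.5051 0.0055 0.2598] rpy [-8.978e+01 -6.000e-02  9.407e+01] F [ 0.7 -0.6 -5.4] M [-0.07  0.17 -0.04] gap 0.0246
shift cm [-0.06  8.35 -6.34] turn [-0.22  0.07  0.06] q [-0.58  0.22  0.57  1.84 -0.13  1.12  1.68]
```

View pics/b6.png

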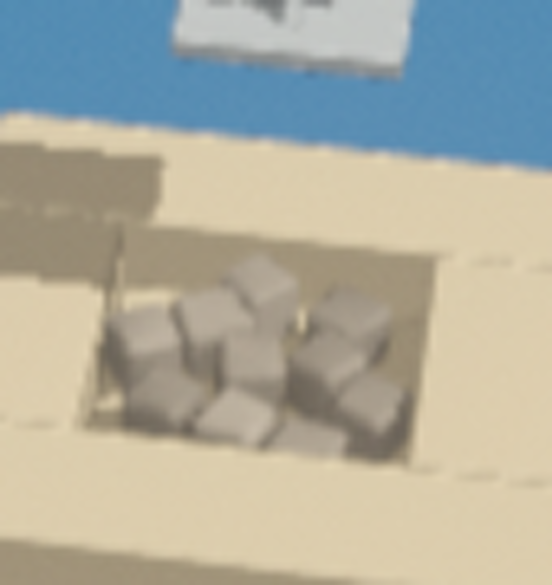

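All ten lumps are visible side by side (crop tops at (260,280), (213,315), (143,330), (250,355), (350,312), (330,360), (372,395), (165,392), (237,415) and (308,440)). None overlaps the brick edges. I return to the middle for the final push.

jog_arm(
  series=[
    [[0,0,0],[0,0,-2],1],
    [[0,0,0],[0,0,-3],1],
    [[0,0,0],[0,1,-1.3],1],
    [[0,0,0],[0,3,0],1],
    [[0,0,0],[0,3,0],1],
    [[0,0,0],[0,1.5,0],1],
    [[0,0,0],[0,1,0],1],
    [[0,0,0],[0,0.4,0],1],
    [[0,0,0],[0,0,0],1],
  ],
)

```text
time_s: 18.25
position: [0.5712, 0.0101, 0.1604]
tcp_rot: [-1.569, 0.0, 1.642]
wrist_force: [0.2, 0.7, -6.4]
finger_gap: 0.0246
```

Run:
```python
from h import *
need(.5675,.0095,.1515,94)
```

```text
t 18.25 pos [0.5712 0.0101 0.1604] rpy [-8.990e+01  2.000e-02  9.408e+01] F [ 0.2  0.7 -6.4] M [-0.02 -0.05 -0.03] gap 0.0246
shift cm [-0.03  0.89  0.37] turn [-0.1   0.08 -0.02] q [-0.49  0.44  0.53  1.82 -0.27  0.95  1.79]
```

jog_arm(
  series=[
    [[0,0,0],[0,0.3,0.2],1],
    [[0,0,0],[0,0.2,0.1],1],
    [[0,0,0],[0,0.2,0],1],
    [[0,0,0],[0,0.1,0],1],
    [[0,0,0],[0,0,0],1],
  ],
)

```text
time_s: 18.67
position: [0.5684, 0.0099, 0.1536]
tcp_rot: [-1.571, -0.0, 1.642]
wrist_force: [0.6, 0.4, -5.7]
finger_gap: 0.0246
```

jog_arm(
  series=[
    [[0,0,0],[0,0.1,0],1],
    [[0,0,0],[0,0,0],1],
  ],
)

```text
time_s: 18.83
position: [0.5684, 0.0099, 0.1524]
tcp_rot: [-1.571, -0.0, 1.642]
wrist_force: [0.6, -0.1, -6.5]
finger_gap: 0.0245
```

jog_arm(
  series=[
    [[0,0,0],[0,0.1,0],1],
    [[0,0,0],[0,0,0],1],
    [[0,0,0],[0,0,0],1],
  ],
)

```text
time_s: 19.08
position: [0.5684, 0.0098, 0.1514]
tcp_rot: [-1.571, 0.0, 1.642]
wrist_force: [0.2, 0.1, -7.4]
finger_gap: 0.0246
```

jog_arm(
  series=[
    [[0,0,0],[0,0.1,0],1],
    [[0,0,0],[0,0,0],1],
    [[0,0,0],[0,0,0],1],
  ],
)

```text
time_s: 19.33
position: [0.5686, 0.0097, 0.151]
tcp_rot: [-1.572, -0.0, 1.642]
wrist_force: [-2.4, 0.3, 3.5]
finger_gap: 0.0248
```

Run:
```python
from h import *
need(.5675,.0095,.1515,94)
```

```text
t 19.33 pos [0.5686 0.0097 0.151 ] rpy [-9.005e+01 -2.000e-02  9.406e+01] F [-2.4  0.3  3.5] M [0.01 0.68 0.02] gap 0.0248
shift cm [-0.02 -0.05  0.11] turn [0.05 0.06 0.02] q [-0.49  0.45  0.52  1.84 -0.27  0.93  1.8 ]
```

jog_arm(
  series=[
    [[0,0,0],[0,0.05,0],1],
    [[0,0,0],[0,0,0],1],
    [[0,0,0],[0,0,0],1],
  ],
)

```text
time_s: 19.58
position: [0.5687, 0.0097, 0.1509]
tcp_rot: [-1.572, -0.001, 1.642]
wrist_force: [-4.1, 0.2, 10.8]
finger_gap: 0.0243
```

Run:
```python
from h import *
need(.5675,.0095,.1515,94)
s=snapshot("scene")
crop(s,255,170,350,280,5.4,"c1.png")
```

```text
t 19.58 pos [0.5687 0.0097 0.1509] rpy [-9.006e+01 -3.000e-02  9.406e+01] F [-4.1  0.2 10.8] M [ 0.03  1.12 -0.  ] gap 0.0243
shift cm [-0.01 -0.06  0.12] turn [0.06 0.06 0.03] q [-0.49  0.45  0.52  1.84 -0.27  0.93  1.8 ]
```

View pics/c1.png

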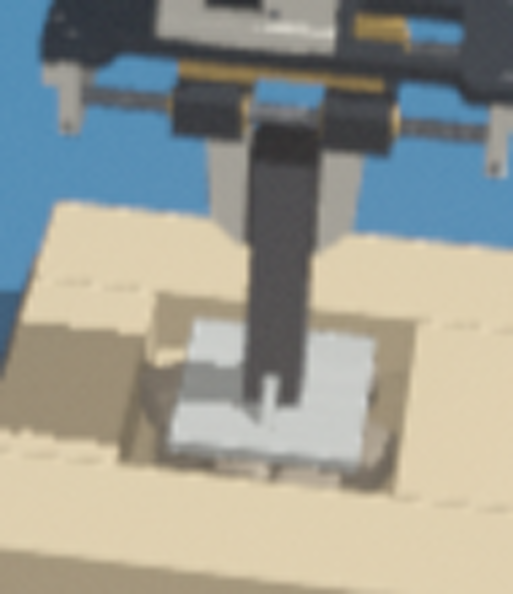

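The plate is flat in the pocket, centred, and parallel to the bricks (crop (270,395)). The plate load is about 17 N (10.8 plus 6.8 N weight), so I ease slightly and hold.

jog_arm(
  series=[
    [[0,0,0],[0,-0.01,0],1],
    [[0,0,0],[0,0,0],1],
    [[0,0,0],[0,0,0],1],
    [[0,0,0],[0,0,0],1],
    [[0,0,0],[0,0,0],1],
    [[0,0,0],[0,0,0],1],
    [[0,0,0],[0,0,0],1],
    [[0,0,0],[0,0,0],1],
    [[0,0,0],[0,0,0],1],
    [[0,0,0],[0,0,0],1],
  ],
)

```text
time_s: 20.47
position: [0.5687, 0.0097, 0.1509]
tcp_rot: [-1.572, -0.0, 1.642]
wrist_force: [-4.8, 0.6, 8.2]
finger_gap: 0.0249
```

jog_arm(
  series=[
    [[0,0,0],[0,0,0],1],
    [[0,0,0],[0,0,0],1],
    [[0,0,0],[0,0,0],1],
    [[0,0,0],[0,0,0],1],
    [[0,0,0],[0,0,0],1],
    [[0,0,0],[0,0,0],1],
    [[0,0,0],[0,0,0],1],
    [[0,0,0],[0,0,0],1],
    [[0,0,0],[0,0,0],1],
    [[0,0,0],[0,0,0],1],
  ],
)

```text
time_s: 21.3
position: [0.5687, 0.0097, 0.1509]
tcp_rot: [-1.572, -0.0, 1.642]
wrist_force: [-4.7, 0.8, 8.1]
finger_gap: 0.0248
```

The load held steady at 15 N for about 2 s. I lift straight up, move aside and inspect.

jog_arm(
  series=[
    [[0,0,0],[0,-0.5,0],1],
    [[0,0,0],[0,-2,0],1],
    [[0,0,0],[0,-3,0],1],
    [[0,0,0],[0,-3,0],1],
    [[0,0,0],[-1.5,-0.5,0],1],
    [[0,0,0],[-3,0,0],1],
    [[0,0,0],[-3,0,0],1],
    [[0,0,0],[-3,0,0],1],
    [[0,0,0],[-3,0,0],1],
    [[0,0,0],[-3,0,0],1],
  ],
)

```text
time_s: 22.13
position: [0.5797, -0.156, 0.2396]
tcp_rot: [-1.57, -0.0, 1.642]
wrist_force: [-0.3, 0.9, -6.6]
finger_gap: 0.0246
```

Run:
```python
from h import *
need(.518,-.295,.22,69)
s=snapshot("scene");t=snapshot("top")
a=cv2.resize(s["img"][215:275,270:345],(400,320),interpolation=cv2.INTER_CUBIC);b=cv2.resize(t["img"][150:240,205:305],(400,320),interpolation=cv2.INTER_CUBIC)
cv2.imwrite("pics/c2.png",np.hstack([a,b])[:,:,::-1])
```

```text
t 22.13 pos [ 0.5797 -0.156   0.2396] rpy [-8.997e+01 -1.000e-02  9.409e+01] F [-0.3  0.9 -6.6] M [ 0.02 -0.04  0.02] gap 0.0246
shift cm [-13.43   1.96   7.15] turn [-0.03 25.09  0.  ] q [-0.24  0.42  0.59  1.65 -0.25  1.15  2.06]
```

View pics/c2.png

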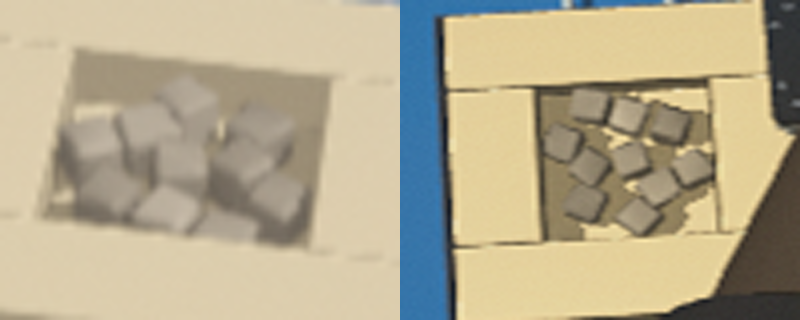

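The top view (right) shows ten separate lumps in one layer with none overlapping. I take the tamper back to its own spot.

jog_arm(
  series=[
    [[0,0,0],[-2,0,1],1],
    [[0,0,0],[-3,0,1.6],1],
    [[0,0,0],[-3,0,1.6],1],
    [[0,0,0],[-3,0,1.6],1],
    [[0,0,0],[-1.4,0,1],1],
    [[0,5,0],[0,0,0],1],
    [[0,5,0],[0,0,0],1],
    [[0,5,0],[0,0,0],1],
    [[0,5,0],[0,0,0],1],
    [[0,5,0],[0,0,0],1],
  ],
)

```text
time_s: 23.07
position: [0.5208, -0.2829, 0.2395]
tcp_rot: [-1.57, -0.0, 1.201]
wrist_force: [-0.1, 0.3, -7.5]
finger_gap: 0.0249
```

jog_arm(
  series=[
    [[0,0,0],[0,1,0],1],
    [[0,0,0],[0,2,0],1],
    [[0,0,0],[0,2,0],1],
    [[0,0,0],[0,2,0],1],
    [[0,0,0],[0,0,0],1],
    [[0,0,0],[0,0,0],1],
  ],
)

```text
time_s: 23.57
position: [0.5201, -0.2826, 0.1687]
tcp_rot: [-1.568, 0.0, 1.207]
wrist_force: [0.2, 0.4, -6.2]
finger_gap: 0.0245
```

Run:
```python
from h import *
need(.518,-.295,.0915,69)
s=snapshot("scene")
crop(s,140,120,240,250,4,"c3.png")
```

```text
t 23.57 pos [ 0.5201 -0.2826  0.1687] rpy [-89.82   0.    69.18] F [ 0.2  0.4 -6.2] M [-0.   -0.06  0.03] gap 0.0245
shift cm [-1.23  7.72 -0.27] turn [-0.18  0.18 -0.  ] q [-0.06  0.5   0.69  1.77 -0.37  1.01  1.97]
```

View pics/c3.png

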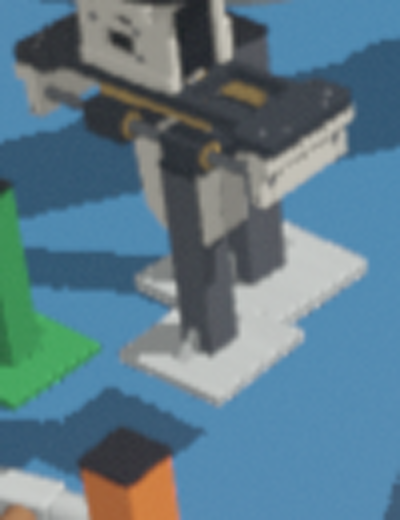

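The tamper is upright above its spot, clear of the large grey tamper (plate crop (210,355)). I lower it.

jog_arm(
  series=[
    [[0,0,0],[-1.2,0,-0.2],1],
    [[0,0,0],[0,2,0],1],
    [[0,0,0],[0,2,0],1],
    [[0,0,0],[0,1.5,0],1],
    [[0,0,0],[0,1,0],1],
    [[0,0,0],[0,0.5,0],1],
    [[0,0,0],[0,0.2,0],1],
    [[0,0,0],[0,0,0],1],
    [[0,0,0],[0,0,0],1],
  ],
)

```text
time_s: 24.37
position: [0.5192, -0.2958, 0.0989]
tcp_rot: [-1.572, 0.0, 1.206]
wrist_force: [-0.3, 0.7, -6.0]
finger_gap: 0.0246
```

jog_arm(
  series=[
    [[0,0,0],[0,0.1,0],1],
    [[0,0,0],[0,0,0],1],
  ],
)

```text
time_s: 24.53
position: [0.519, -0.2954, 0.0975]
tcp_rot: [-1.572, -0.0, 1.206]
wrist_force: [-0.3, -0.0, -7.3]
finger_gap: 0.0246
```

jog_arm(
  series=[
    [[0,0,0],[0,0.2,0],1],
    [[0,0,0],[0,0.2,0],1],
    [[0,0,0],[0,0.1,0],1],
    [[0,0,0],[0,0,0],1],
  ],
)

```text
time_s: 24.87
position: [0.5184, -0.2951, 0.0916]
tcp_rot: [-1.57, -0.0, 1.206]
wrist_force: [-0.7, 0.0, -6.2]
finger_gap: 0.0249
```

jog_arm(
  series=[
    [[0,0,0],[0,0.1,0],1],
    [[0,0,0],[0,0,0],1],
  ],
)

```text
time_s: 25.03
position: [0.5186, -0.2952, 0.0909]
tcp_rot: [-1.571, 0.0, 1.205]
wrist_force: [0.7, -0.5, -5.9]
finger_gap: 0.0249
```

jog_arm(
  series=[
    [[0,0,0],[0,0.05,0],1],
    [[0,0,0],[0,0,0],1],
  ],
)

```text
time_s: 25.2
position: [0.5186, -0.2953, 0.0908]
tcp_rot: [-1.571, -0.0, 1.205]
wrist_force: [-1.6, 1.0, 0.5]
finger_gap: 0.0242
```

jog_arm(
  series=[
    [[0,0,0],[0,0.05,0],1],
    [[0,0,0],[0,0,0],1],
  ],
)

```text
time_s: 25.37
position: [0.5186, -0.2953, 0.0907]
tcp_rot: [-1.571, -0.001, 1.205]
wrist_force: [-3.1, 3.7, 6.7]
finger_gap: 0.0248
```

It has landed at the same height as it was gripped, so there was no slip. I ease off and open.

jog_arm(
  series=[
    [[0,0,0],[0,-0.06,0],1],
    [[0,0,0],[0,0,0],4],
    [[0,0,0],[0,0,0],6],
    [[0,0,0],[0,0,0],9],
    [[0,0,0],[0,0,0],9],
    [[0,0,0],[0,0,0],9],
    [[0,0,0],[0,0,0],9],
    [[0,0,0],[0,0,0],9],
    [[0,0,0],[0,0,0],9],
    [[0,0,0],[0,0,0],9],
  ],
)

```text
time_s: 26.2
position: [0.5186, -0.2952, 0.0905]
tcp_rot: [-1.571, -0.0, 1.205]
wrist_force: [0.6, -0.1, 0.2]
finger_gap: 0.0801
```

jog_arm(
  series=[
    [[0,0,0],[0,0,0],9],
    [[0,0,0],[0,0,0],9],
    [[0,0,0],[0,0,0],9],
  ],
)

```text
time_s: 26.45
position: [0.5186, -0.2952, 0.0905]
tcp_rot: [-1.571, -0.0, 1.205]
wrist_force: [-0.5, 0.1, -0.2]
finger_gap: 0.0899
```

jog_arm(
  series=[
    [[0,0,0],[0,-0.5,0],9],
    [[0,0,0],[0,-1.5,0],9],
    [[0,0,0],[0,-3,0],9],
    [[0,0,0],[0,-3.5,0],9],
    [[0,0,0],[0,-3.5,0],9],
    [[0,0,0],[0,-3,0],9],
    [[0,0,0],[0,-2,-1],9],
    [[0,0,0],[2,0,2],9],
    [[0,0,0],[3,0,2],9],
    [[0,0,0],[3,0,2],9],
  ],
)

```text
time_s: 27.28
position: [0.4998, -0.2028, 0.2611]
tcp_rot: [-1.572, 0.0, 1.203]
wrist_force: [0.7, 1.3, 0.1]
finger_gap: 0.0901
```

jog_arm(
  series=[
    [[0,0,0],[3,0,2],9],
    [[0,0,0],[3,0,2.4],9],
    [[0,0,0],[3,0,2.4],9],
    [[0,0,0],[3,0,2.4],9],
    [[0,0,0],[3,0,2.4],9],
    [[0,0,0],[3,0,2.4],9],
    [[0,0,0],[3,0,2.4],9],
    [[0,0,0],[3,0,2.4],9],
    [[0,0,0],[3,0,2.4],9],
    [[0,0,0],[3,0,2.4],9],
  ],
)

```text
time_s: 28.12
position: [0.3863, 0.1633, 0.2612]
tcp_rot: [-1.571, -0.001, 1.205]
wrist_force: [-0.1, -0.3, -0.2]
finger_gap: 0.09
```

jog_arm(
  series=[
    [[0,0,0],[3,0,2.4],9],
    [[0,0,0],[3,0,2.4],9],
    [[0,0,0],[3,0,2.4],9],
    [[0,0,0],[3,0,2.4],9],
    [[0,0,0],[3,0,2.4],9],
    [[0,0,0],[2,0,1.4],9],
    [[0,0,0],[0,0,0],9],
    [[0,0,0],[0,0,0],9],
  ],
)

```text
time_s: 28.78
position: [0.3223, 0.3694, 0.2605]
tcp_rot: [-1.571, 0.0, 1.208]
wrist_force: [-0.1, -0.9, -0.1]
finger_gap: 0.0897
```

Run:
```python
from h import *
need(.213,.588,.25,69)
for n in("scene","top"):
    d=snapshot(n);cv2.imwrite(f"pics/{n}9.png",d["img"][:,:,::-1])
```

```text
t 28.78 pos [0.3223 0.3694 0.2605] rpy [-9.002e+01  2.000e-02  6.921e+01] F [-0.1 -0.9 -0.1] M [-0.04 -0.   -0.05] gap 0.0897
shift cm [16.56  1.04 17.98] turn [ 0.02  0.21 -0.02] q [-1.22  0.18  0.3   1.86 -0.06  1.11  0.31]
```

View pics/scene9.png

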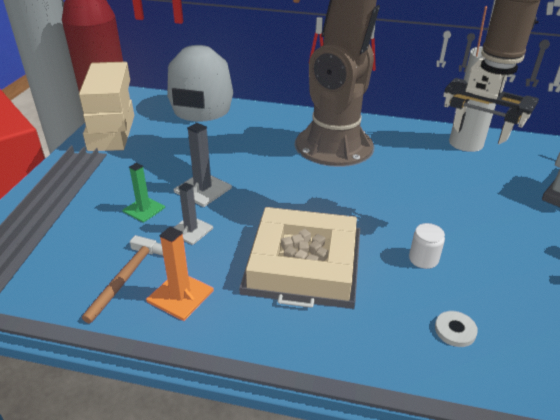

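View pics/top9.png

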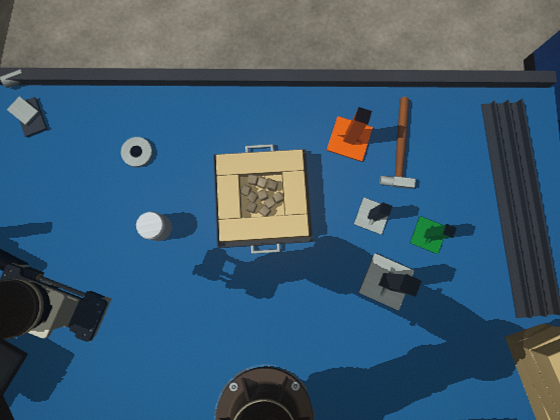

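The tamper stands upright at its spot (top (373,215)). The hammer, flange, tin and look-alikes are unmoved. The lumps lie in one layer (top (262,195)) and the arm is clear, so I hand in.

Run:
```python
from plant import workorder
print(workorder.job_done())
```

```text
the job is handed in; nothing more can be done
None
```

I took the small grey tamper, worked the heap down, held the plate on the middle of the bed, and stood the tamper back on its own spot. I handed the job in at about 29 s of the 64 s allowed.

- **Tamping:** I worked the plate from side to side by 5–7 mm each way, mostly under 10–15 N. One moment reached about 26 N on the plate while the heap was locked, above the 5–12 N working range but well under 80 N. Forces were read only at the end of each move.
- **Final push:** The plate was held level on the middle for about 2 s. The load was 17–18 N at first, then steady at 15 N on the plate (8 N wrist reading plus 7 N tamper weight).
- **Bed:** The plate's underside came to rest about 25.4 mm above the pocket floor, which is within the expected depth. The top view before hand-in showed ten separate lumps in one layer with none overlapping. I did not measure lump heights separately by triangulation.
- **Tamper and other things:** The tamper landed at the same height as it was picked up, so it did not slip in the grip. The last pictures show it upright and clear of the hearth, the arm away from everything, and the tin, hammer, flange and look-alikes unmoved.
- **Disagreements:** The two cameras differed by up to about 6 mm on the pocket centre and 5 mm on the tamper, so I used values in between. During the final push the wrist also read about 4–5 N sideways and a moment that could mean the plate bore more on its edge nearest the robot. I took this as friction, because the tool orientation stayed level within 0.1°.

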